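# Square the bulb carton into the corner stop

### The job

Push the small carton along the bench, without gripping or lifting it, into the inside corner of the aluminium corner stop, so that one side lies flush against the longer rail and the next side flush against the shorter rail. Leave it standing there on the bench, and leave the other things on the bench where they are.

Things in the scene. Friction and masses are not known exactly. Their poses are not given: they have to be found in the camera images.
- carton: Small closed carton standing on the bench, 52 mm (x) by 52 mm (y) by 61 mm high, 0.1 to 0.21 kg, free to slide. Origin: centre of its underside; z up. It starts in front of the line of the stop's long rail and 160 to 280 mm to the left of the short rail, turned by up to 0.25 rad against the stop, touching neither rail.
- stop: Corner stop fixed to the bench: two upright aluminium rails 16 mm high, 6 mm thick, at a right angle; feet and screw heads (10 mm high) on the outer sides, out to 20 mm. Origin: the inner corner, at bench level. Long rail: 160 mm along its +y (robot's left), working face x = 0, looking to -x (to the robot). Short rail: 100 mm along its -x (to the robot), working face y = 0, looking to +y.
- stop_home (a point): Point of the stop, at bench level, where the carton's origin lies when it is fully home and square: x = -0.026, y = +0.026 in the stop's frame; the carton's x and y axes are then parallel to the stop's.
- torch: Bystander, to be left alone: small black torch standing on end, 35 mm across, 119 tall; origin at the centre of its underside
- oil_filter: Bystander, to be left alone: oil filter standing like a small drum, 66 mm across, 79 tall; origin at the centre of its underside
- wrench_0: Bystander, to be left alone: combination wrench lying flat, 178 mm long, 31 wide, 10 high; origin at the centre of its underside
- valve_0: Bystander, to be left alone: engine valve standing on its 34 mm head, 104 tall; origin at the centre of its underside
- spark_plug_0: Bystander, to be left alone: spark plug lying, 84 mm long, 23 thick; origin at the centre of its underside
- bearing: Bystander, to be left alone: ball bearing lying flat, 62 mm across, 16 high; origin at the centre of its underside
- nut_2: Bystander, to be left alone: steel nut lying, 22 mm across, 14 high; origin at the centre of its underside
Not all that is in view belongs to the job. Leave any brown or turquoise look-alike of the carton alone.

How it is judged:
By the outcome, as a careful person would: the job done as asked, in the order asked, and still so for the second after the job is handed in, with the robot touching nothing.
It also fails if it takes over 58 s, if anything falls off the work surface, if the arm or the gripper's body presses on something with over 40 N, if the wrist force passes 120 N, or if a joint passes its speed limit or range.

### The arm

A 7-joint arm with a two-finger parallel gripper is mounted at the origin on a cart in front of the work surface, level with it; the furniture and walls round the work are solid. World frame = base frame: x ahead of the robot, y to its left, z up, the work surface at z = 0. Lengths are in mm, angles in rad, forces in N, time in s.
With the tool pointing down it reaches from about 425 to 800 mm from the base axis. Payload 8.3 kg.
Tool frame: the origin (TCP) lies at the very end of the fingers, on their centre line; the grasp point (between the pads) lies 19 mm behind it (bot.tcp_to_grasp is the z of the grasp point in the tool frame, in mm); z points along the fingers, y is the line along which they close (so a half turn about z gives the same grasp; the last joint's range is limited). The gripper opens to 85 mm and grips with 20 to 120 N. Pads are 22 mm wide; open, the fingers measure 114 mm over their backs; the gripper's body (76 mm by 85 mm) begins 54 mm behind the grasp point. The pads swing forward as they close: fully open they stand 13 mm farther back than shut.
Start: joints at [-1.273, 0.383, 0.016, 1.37, -0.006, 1.388, -0.046], TCP at [220.587, 584.76, 231.279] pointing down, gripper open.
Joint ranges: [-2.95, 2.95], [-0.25, 2.06], [-1.52, 1.56], [0.18, 2.33], [-1.44, 4.58], [0.02, 2.06], [-3.01, 3.01]. Speed limits (rad/s): [2.39, 2.39, 3.01, 3.01, 3.14, 3.14, 3.14].

### API

Orientations are given as [roll, pitch, yaw] about the fixed x, y, z axes, in that order (R = Rz(yaw) Ry(pitch) Rx(roll)).
In Python, from rig import bot, optics gives the robot as it stands.
- The arm moves only by the tool jog_arm, never from a script. Its argument "plan" is a list of rows, each a list of 3 entries, a list of its own where there are three numbers: the shift along the world's x, y, z in units of 30 mm (1.0 is 30 mm), then the turn, a rotation vector about the world's x, y, z in rad, then the closure in counts, from 0 (fully open) to 255 (shut). In form: [[[tx, ty, tz], [ax, ay, az], hand], ...]. A call has exactly 8 rows; each row is the pose to reach, as a shift and turn from the pose commanded when the call began; what a row does not reach only later rows make up. A row lasts 1/8 s, in which the tool goes at most 62.5 mm and 10.7 degrees, less where a joint would pass 70% of its speed; a pose out of reach is approached as far as the arm can. A call with a gripper value outside its range is refused whole. The fingers move at their own pace and stop on an object; the grip force is fixed at half the most. Time passes only in rows, so rows that repeat a pose let the fingers close, or fill a call up. It gives the time, the measured TCP pose, the force, the opening and the grip force at its end, in the units of the state.
- bot.get_state(): the state, without advancing time (a new reading comes with each control period).
- optics.grab_frame(name): name is "side" or "top"; returns the picture (420x560x3 uint8, red, green, blue); there is no depth.
- optics.camera_model(name): a dict with "K" (3x3 intrinsics, pixels), "camera_from_world" (4x4, takes a point from world to camera coordinates). Camera axes: x right, y down, z forward; pixel columns grow to the right and rows downward; lengths in mm; the calibration is good to about 2 mm. A picture is of the moment at which its call begins. camera_model takes no time and is no camera call.
- bot.finish_job(): hands the job in; it is judged then, once.
The state is a dict: "t": time; "joint_positions": joint angles; "joint_vel": joint speeds; "joint_efforts": joint torques, N m; "tcp_pos": TCP position; "tcp_rot": TCP orientation; "force": force on the tool from outside, world axes, zero at the start; "ft_torque": the same for the moment, N m; "width": finger opening in mm; "grip_force": force on a finger pad.
Only numpy, scipy, OpenCV 4.12 (cv2) and the standard library are available. Lean on these libraries where they do the work, as an engineer would, in place of code of your own. Each camera call takes 0.05 s, during which the arm holds its last target. There are 200 camera calls.

## Working session

There is one attempt and no reset: what is moved stays moved. The work goes in short steps, Python scripts to look and compute and a tool call to move; the robot and the scene stay as the last step left them, time stands still between calls to the robot, and variables do not carry over. Pictures are saved under pics/ and viewed, at most 10 in all, crops included, and the job is handed in when it is done.

Besides the shell and the picture viewer there is one more tool, called after "Call:" as name(argument=value, ...) on one line, values as JSON. jog_arm: Moves the arm, as the interface text tells. Its arguments: {"type":"object","properties":{"plan":{"type":"array"}},"required":["plan"]}

```bash
mkdir -p pics; cat > h.py <<'E'
from rig import bot, optics
import numpy as np, cv2
def ray(name,uv,z):
    m=optics.camera_model(name);K=np.array(m["K"]);T=np.array(m["camera_from_world"])
    R,t=T[:3,:3],T[:3,3];c=-R.T@t;d=R.T@np.linalg.inv(K)@np.array([uv[0],uv[1],1.])
    return (c+d*(z-c[2])/d[2]).round(1)
def save(name,f,crop=None,s=1):
    im=optics.grab_frame(name)[:,:,::-1]
    if crop: x0,y0,x1,y1=crop; im=im[y0:y1,x0:x1]
    cv2.imwrite("pics/"+f,cv2.resize(im,None,fx=s,fy=s,interpolation=cv2.INTER_CUBIC))
E
python3 -c "
from h import *
save('top','t0.png',None,1.4);save('side','s0.png',None,1.4);s=bot.get_state();print(s)
for n in('top','side'):
  T=optics.camera_model(n)['camera_from_world'];T=np.array(T);print(-T[:3,:3].T@T[:3,3])"
```

```text
{'t': 0.1, 'joint_positions': array([-1.27288898,  0.38417102,  0.01634726,  1.37107921, -0.00630086,
        1.38821596, -0.04647887]), 'joint_vel': array([-2.27761362e-04, -3.11012715e-03, -2.16470325e-04, -1.74203351e-03,
        1.24279919e-05, -6.21945029e-04, -6.31873879e-04]), 'joint_efforts': array([ 4.29188018e-03, -6.29139447e+01,  8.48150980e-01, -3.72766364e+01,
        1.68801297e-02,  1.04930793e-02,  2.08862303e-06]), 'tcp_pos': array([220.42627146, 584.33278609, 230.35444543]), 'tcp_rot': array([-3.13976788e+00,  1.73369038e-05,  2.78089528e+00]), 'force': array([ 0.28775732,  0.45187359, -0.38412444]), 'ft_torque': array([0.0317394 , 0.00932951, 0.03865152]), 'grip_force': 0.0, 'width': 85.22927792477324}
[ 252.41750835   36.32416438 1286.9723982 ]
[ 350.16861686 1219.80652899  590.47633085]
```

View pics/t0.png

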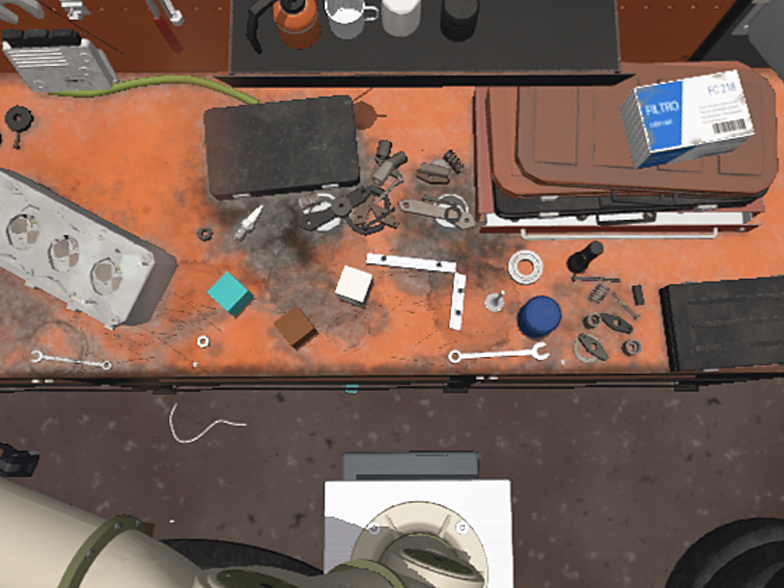

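View pics/s0.png

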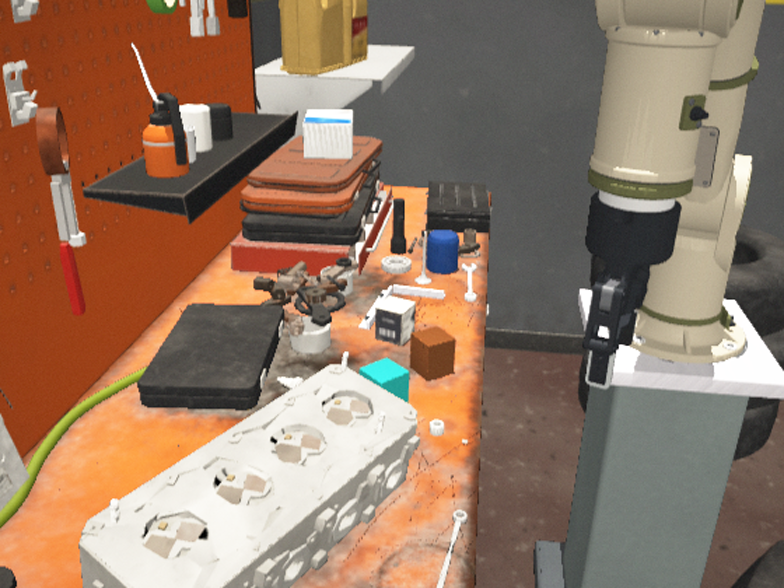

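The white carton is at about (353,285) in the 1.4x top view and the stop's corner at about (457,268). The turquoise (231,293) and brown (296,328) look-alikes lie to the left of the carton. I'll take a closer crop.

```bash
python3 -c "
from h import *
save('top','t1.png',(190,160,350,270),5)"
```

```text
(no output)
```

View pics/t1.png

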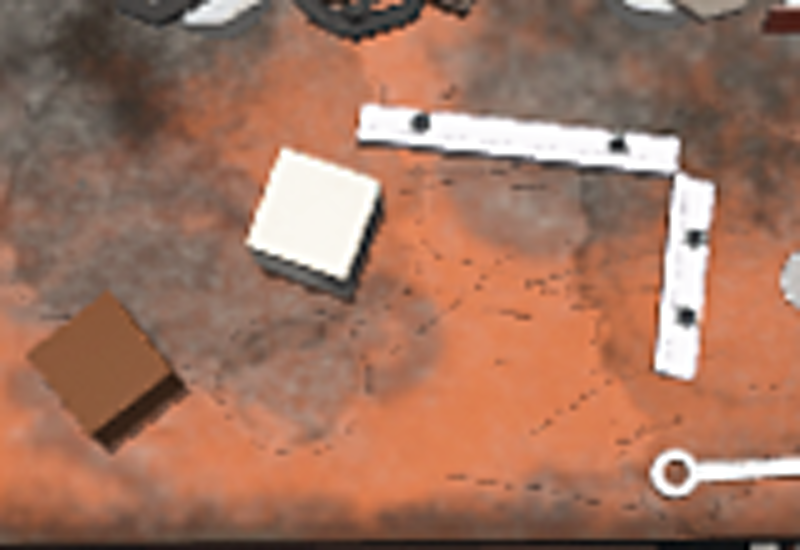

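```bash
python3 -c "
from h import *
f=lambda u,v,z: ray('top',(190+u/5,160+v/5),z)[:2]
C=[f(*p,61) for p in[(285,148),(383,183),(347,280),(247,243)]];print(C,np.mean(C,0))
for i in range(4):
  d=C[(i+1)%4]-C[i];print(np.linalg.norm(d),np.degrees(np.arctan2(d[1],d[0]))%90)
L=[f(*p,16) for p in[(358,141),(672,171)]];S=[f(*p,16) for p in[(675,176),(655,372)]]
print(L,S)
for a,b in(L,S): d=b-a;print(np.linalg.norm(d),np.degrees(np.arctan2(d[1],d[0]))%90)
print('brown',f(105,372,61),f(185,378,61),'tur',ray('top',(165,210),61),'bench edge',f(400,540,0))
"
```

```text
[array([514.4, 118.9]), array([496.9,  71.8]), array([449.8,  89.1]), array([468.1, 136.9])] [482.3   104.175]
50.24599486526265 69.61745649412778
50.17668781416323 69.8315340343942
51.183298057081096 69.05089591446728
49.67584926299696 68.75546653573787
[array([527.3,  85.5]), array([510.9, -71.1])] [array([508.4, -72.6]), array([410. , -60.6])]
157.45640666546407 84.02146849186931
99.12900685470422 83.0470425318261
brown [406.4 203.9] [403.3 165.9] tur [466.  314.8  61. ] bench edge [329.6  65.6]
```

The carton is at about (482,104), yaw -20.7°. The stop's corner is at (510.5,-73), yaw -6.4°. First I move to the carton's left side, high up, with the tool turned so both fingers push in the stop's -y direction.

Call:
jog_arm(plan=[[[8.95, -13.95, 0], [0, 0, -1.32], 195], [[8.95, -13.95, 0], [0, 0, -1.32], 195], [[8.95, -13.95, 0], [0, 0, -1.32], 195], [[8.95, -13.95, 0], [0, 0, -1.32], 195], [[8.95, -13.95, 0], [0, 0, -1.32], 195], [[8.95, -13.95, 0], [0, 0, -1.32], 195], [[8.95, -13.95, 0], [0, 0, -1.32], 195], [[8.95, -13.95, 0], [0, 0, -1.32], 195]])

```text
t: 1.15
tcp_pos: [489.8, 164.3, 231.4]
tcp_rot: [3.142, -0.0, 1.458]
force: [0.7, 1.1, -0.3]
width: 20.1
grip_force: 0.0
```

Call:
jog_arm(plan=[[[0, 0, -1.5], [0, 0, 0], 195], [[0, 0, -3], [0, 0, 0], 195], [[0, 0, -4.3], [0, 0, 0], 195], [[0, 0, -5.3], [0, 0, 0], 195], [[0, 0, -6], [0, 0, 0], 195], [[0, 0, -6.6], [0, 0, 0], 195], [[0, 0, -6.9], [0, 0, 0], 195], [[0, 0, -6.9], [0, 0, 0], 195]])

```text
t: 2.15
tcp_pos: [488.7, 166.1, 23.9]
tcp_rot: [-3.141, 0.001, 1.461]
force: [0.3, 0.1, 0.0]
width: 20.3
grip_force: 0.0
```

```bash
python3 -c "
from h import *
save('side','s1.png',(230,180,390,300),5)
print(bot.get_state()['tcp_pos'])"
```

```text
[489.20054602 166.26972108  24.52106152]
```

View pics/s1.png

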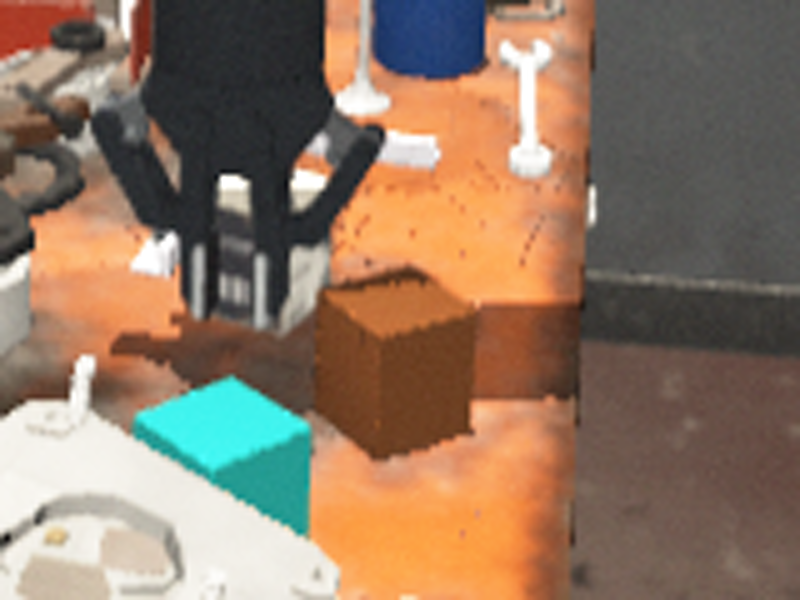

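The fingers stand behind the carton (about 190-260, 300 in the crop), clear of the brown and turquoise blocks. Now I push in the stop's -y direction.

Call:
jog_arm(plan=[[[-0.04, -0.35, 0], [0, 0, 0], 195], [[-0.09, -0.8, 0], [0, 0, 0], 195], [[-0.14, -1.25, 0], [0, 0, 0], 195], [[-0.19, -1.7, 0], [0, 0, 0], 195], [[-0.24, -2.15, 0], [0, 0, 0], 195], [[-0.29, -2.6, 0], [0, 0, 0], 195], [[-0.33, -3.0, 0], [0, 0, 0], 195], [[-0.37, -3.3, 0], [0, 0, 0], 195]])

```text
t: 3.2
tcp_pos: [477.9, 66.5, 24.3]
tcp_rot: [-3.142, -0.0, 1.46]
force: [-0.4, 1.6, 0.7]
width: 20.2
grip_force: 0.7
```

```bash
python3 -c "
from h import *
save('top','t2.png',(190,160,350,270),5)
print(bot.get_state()['tcp_pos'])"
```

```text
[477.7382314   65.16303732  24.25358419]
```

View pics/t2.png

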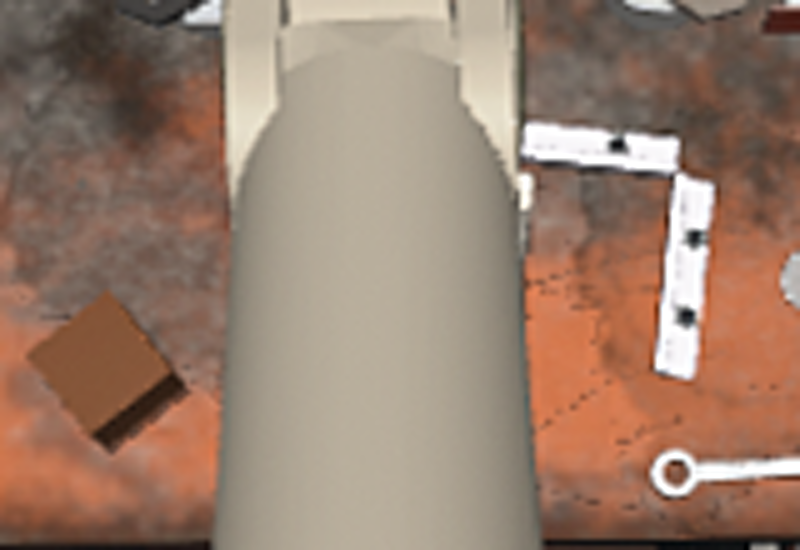

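The carton's right edge shows at about (528,180-240) in the crop, roughly square to the stop, so its centre is near stop y=97. Next I back off, lift, and go round to the robot side, turned 90°, for the push in +x.

Call:
jog_arm(plan=[[[0.08, 0.7, 0], [0, 0, 0], 195], [[0.08, 0.7, 1.5], [0, 0, 0], 195], [[0.08, 0.7, 3], [0, 0, 0.18], 195], [[0.08, 0.7, 3], [0, 0, 0.36], 195], [[-0.3, 0.2, 3], [0, 0, 0.54], 195], [[-0.8, -0.3, 3], [0, 0, 0.72], 195], [[-1.2, -0.8, 3], [0, 0, 0.9], 195], [[-1.6, -1.05, 3], [0, 0, 1.08], 195]])

```text
t: 4.25
tcp_pos: [429.3, 34.7, 114.1]
tcp_rot: [-3.141, -0.0, 2.546]
force: [-0.6, 0.4, 0.3]
width: 19.9
grip_force: 0.0
```

Call:
jog_arm(plan=[[[0, 0, 0], [0, 0, 0.18], 195], [[0, 0, 0], [0, 0, 0.36], 195], [[0, 0, 0], [0, 0, 0.49], 195], [[0, 0, -0.7], [0, 0, 0.49], 195], [[0, 0, -1.5], [0, 0, 0.49], 195], [[0, 0, -2.3], [0, 0, 0.49], 195], [[0, 0, -3], [0, 0, 0.49], 195], [[0, 0, -3], [0, 0, 0.49], 195]])

```text
t: 5.25
tcp_pos: [428.5, 35.3, 23.0]
tcp_rot: [-3.14, -0.003, 3.031]
force: [-0.4, 0.2, 0.7]
width: 20.4
grip_force: 0.0
```

```bash
python3 -c "
from h import *
save('side','s2.png',(230,180,390,300),5)
print(bot.get_state()['tcp_pos'],bot.get_state()['joint_positions'])"
```

```text
[429.39205287  35.43402715  23.99971392] [-0.51325183  0.21076327  0.3916975   2.13048199 -0.10851428  0.82074759
  1.40476407]
```

View pics/s2.png

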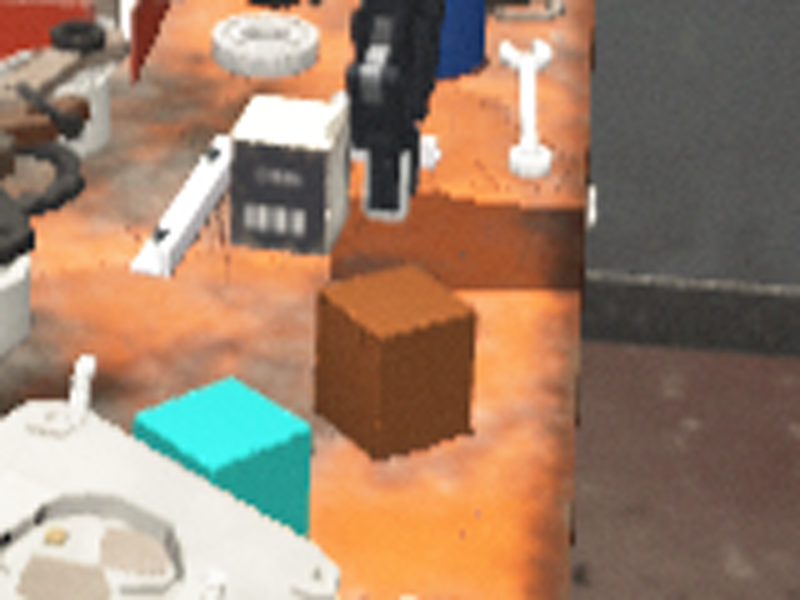

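The carton stands clear of the long rail, with the near-face bottom corners at (232,245) and (323,254). The fingers are on its robot side. I'll check its position.

```bash
python3 -c "
from h import *
t=np.radians(-6.4);R=np.array([[np.cos(t),np.sin(t)],[-np.sin(t),np.cos(t)]])
for u,v,z in [(232,245,0),(323,254,0),(231,141,61),(325,153,61),(262,95,61),(343,108,61)]:
  p=ray('side',(230+u/5,180+v/5),z)[:2];print(p,(R@(p-[510.5,-73])).round(1))
for u,v in[(148,270),(165,272)]:
  p=ray('side',(230+u/5,180+v/5),0)[:2];print(p,(R@(p-[510.5,-73])).round(1))
"
```

```text
[503.2  50.2] [-21.  121.6]
[457.4  52.5] [-66.8 118.8]
[503.4  59.6] [-21.8 131. ]
[456.9  65.6] [-68.7 131.8]
[495.8   1.1] [-22.9  72. ]
[453.8  10.2] [-65.6  76.4]
[539.9  84.1] [ 11.7 159.4]
[531.3  84.8] [  3.1 159.1]
```

Call:
jog_arm(plan=[[[0.12, -0.01, 0], [0, 0, 0], 195], [[0.25, -0.03, 0], [0, 0, 0], 195], [[0.37, -0.04, 0], [0, 0, 0], 195], [[0.5, -0.06, 0], [0, 0, 0], 195], [[0.6, -0.07, 0], [0, 0, 0], 195], [[0.7, -0.08, 0], [0, 0, 0], 195], [[0.8, -0.09, 0], [0, 0, 0], 195], [[0.9, -0.1, 0], [0, 0, 0], 195]])

```text
t: 6.3
tcp_pos: [457.1, 32.7, 24.2]
tcp_rot: [-3.141, -0.0, 3.031]
force: [-2.3, 0.8, 0.0]
width: 20.0
grip_force: 0.4
```

Call:
jog_arm(plan=[[[0.02, 0, 0], [0, 0, 0], 195], [[0.04, 0, 0], [0, 0, 0], 195], [[0.06, -0.01, 0], [0, 0, 0], 195], [[0.08, -0.01, 0], [0, 0, 0], 195], [[0.1, -0.01, 0], [0, 0, 0], 195], [[0.1, -0.01, 0], [0, 0, 0], 195], [[0.1, -0.01, 0], [0, 0, 0], 195], [[0.1, -0.01, 0], [0, 0, 0], 195]])

```text
t: 7.3
tcp_pos: [460.1, 32.5, 24.3]
tcp_rot: [-3.142, 0.0, 3.031]
force: [-0.4, -0.4, -0.3]
width: 19.8
grip_force: 0.2
```

Call:
jog_arm(plan=[[[0.02, 0, 0], [0, 0, 0], 195], [[0.04, 0, 0], [0, 0, 0], 195], [[0.06, -0.01, 0], [0, 0, 0], 195], [[0.08, -0.01, 0], [0, 0, 0], 195], [[0.1, -0.01, 0], [0, 0, 0], 195], [[0.1, -0.01, 0], [0, 0, 0], 195], [[0.1, -0.01, 0], [0, 0, 0], 195], [[0.1, -0.01, 0], [0, 0, 0], 195]])

```text
t: 8.3
tcp_pos: [461.0, 32.6, 23.9]
tcp_rot: [-3.142, -0.004, 3.031]
force: [-9.4, 2.1, 8.0]
width: 19.9
grip_force: 4.9
```

```bash
python3 -c "
from h import *
save('side','s3.png',(250,180,350,255),8)
print(bot.get_state()['tcp_pos'])"
```

```text
[460.98247989  32.58840321  23.87418292]
```

View pics/s3.png

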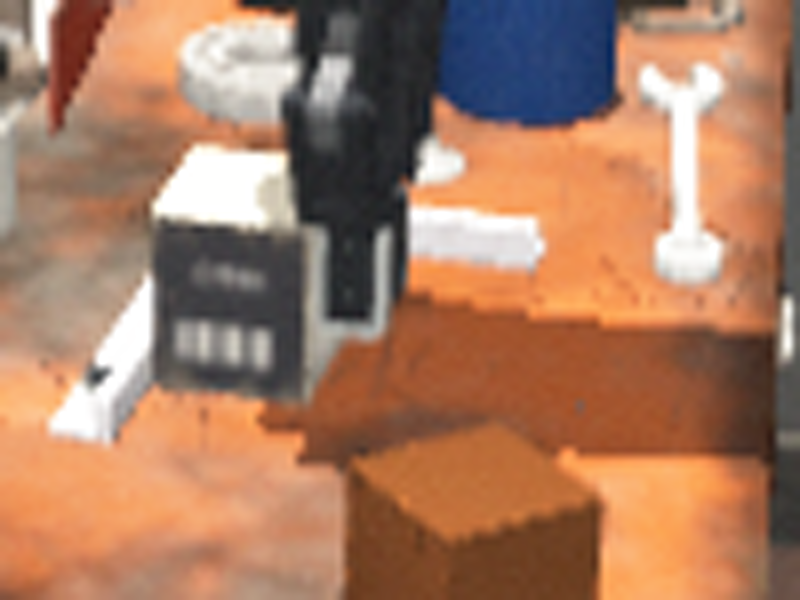

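The carton is against the long rail, and the 9 N reading confirms the contact. I pushed slightly high, above the rail top, so I'll back off and use a lower contact from now on. Next I move round to the left side for the push in -y.

Call:
jog_arm(plan=[[[-0.4, 0.04, 0], [0, 0, 0], 195], [[-0.8, 0.09, 0], [0, 0, 0], 195], [[-0.8, 0.09, 1.5], [0, 0, -0.18], 195], [[-0.8, 0.09, 3], [0, 0, -0.36], 195], [[-0.4, 0.6, 3], [0, 0, -0.54], 195], [[0.2, 1.2, 3], [0, 0, -0.72], 195], [[0.7, 1.55, 3], [0, 0, -0.9], 195], [[1.15, 1.55, 3], [0, 0, -1.08], 195]])

```text
t: 9.35
tcp_pos: [497.5, 79.9, 114.3]
tcp_rot: [3.141, -0.0, 1.947]
force: [-0.8, 0.2, -0.0]
width: 20.1
grip_force: 0.0
```

Call:
jog_arm(plan=[[[0, 0, 0], [0, 0, -0.18], 195], [[0, 0, 0], [0, 0, -0.36], 195], [[0, 0, 0], [0, 0, -0.49], 195], [[0, 0, -0.9], [0, 0, -0.49], 195], [[0, 0, -1.8], [0, 0, -0.49], 195], [[0, 0, -2.7], [0, 0, -0.49], 195], [[0, 0, -3.4], [0, 0, -0.49], 195], [[0, 0, -3.4], [0, 0, -0.49], 195]])

```text
t: 10.35
tcp_pos: [495.8, 78.3, 11.1]
tcp_rot: [-3.139, 0.001, 1.461]
force: [0.4, -0.1, 0.4]
width: 19.9
grip_force: 0.0
```

Call:
jog_arm(plan=[[[-0.03, -0.3, 0], [0, 0, 0], 195], [[-0.07, -0.65, 0], [0, 0, 0], 195], [[-0.11, -1.0, 0], [0, 0, 0], 195], [[-0.15, -1.35, 0], [0, 0, 0], 195], [[-0.19, -1.7, 0], [0, 0, 0], 195], [[-0.23, -2.05, 0], [0, 0, 0], 195], [[-0.26, -2.35, 0], [0, 0, 0], 195], [[-0.3, -2.65, 0], [0, 0, 0], 195]])

```text
t: 11.35
tcp_pos: [488.4, -1.4, 12.3]
tcp_rot: [-3.142, -0.0, 1.461]
force: [-0.2, 1.1, 0.7]
width: 20.1
grip_force: 0.0
```

Call:
jog_arm(plan=[[[0, -0.02, 0], [0, 0, 0], 195], [[0, -0.05, 0], [0, 0, 0], 195], [[-0.01, -0.08, 0], [0, 0, 0], 195], [[-0.01, -0.11, 0], [0, 0, 0], 195], [[-0.01, -0.14, 0], [0, 0, 0], 195], [[-0.02, -0.17, 0], [0, 0, 0], 195], [[-0.02, -0.17, 0], [0, 0, 0], 195], [[-0.02, -0.17, 0], [0, 0, 0], 195]])

```text
t: 12.35
tcp_pos: [488.1, -5.5, 12.4]
tcp_rot: [3.141, -0.001, 1.461]
force: [1.9, 3.3, 0.3]
width: 19.8
grip_force: 1.4
```

Call:
jog_arm(plan=[[[0, -0.01, 0], [0, 0, 0], 195], [[0, -0.02, 0], [0, 0, 0], 195], [[0, -0.03, 0], [0, 0, 0], 195], [[0, -0.04, 0], [0, 0, 0], 195], [[0, -0.05, 0], [0, 0, 0], 195], [[0, -0.05, 0], [0, 0, 0], 195], [[0, -0.05, 0], [0, 0, 0], 195], [[0, -0.05, 0], [0, 0, 0], 195]])

```text
t: 13.35
tcp_pos: [488.3, -5.7, 12.5]
tcp_rot: [3.141, -0.002, 1.462]
force: [1.8, 8.2, 1.4]
width: 20.0
grip_force: 3.0
```

```bash
python3 -c "
from h import *
save('side','s4.png',(260,170,350,237),8)
print(bot.get_state()['tcp_pos'])"
```

```text
[488.27231523  -5.61970673  12.51574598]
```

View pics/s4.png

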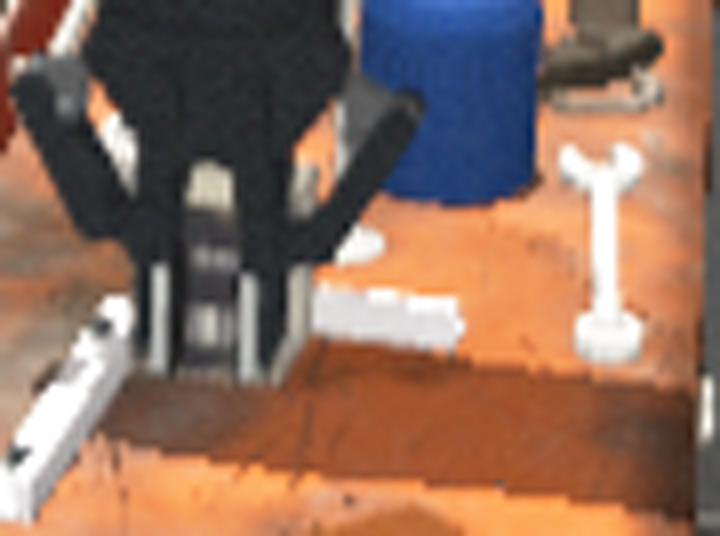

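The carton is home against the short rail (8 N). It may have drifted off the long rail, so I'll go back round for a low final push in +x.

Call:
jog_arm(plan=[[[0.08, 0.7, 0], [0, 0, 0], 195], [[0.08, 0.7, 1.5], [0, 0, 0], 195], [[0.08, 0.7, 3], [0, 0, 0.18], 195], [[0.0, 0.6, 3.2], [0, 0, 0.36], 195], [[-0.5, 0.2, 3.2], [0, 0, 0.54], 195], [[-1.0, -0.2, 3.2], [0, 0, 0.72], 195], [[-1.5, -0.6, 3.2], [0, 0, 0.9], 195], [[-1.95, -0.85, 3.2], [0, 0, 1.08], 195]])

```text
t: 14.4
tcp_pos: [428.3, -34.5, 108.0]
tcp_rot: [-3.14, -0.0, 2.545]
force: [-0.5, 0.2, -0.9]
width: 20.9
grip_force: 0.0
```

Call:
jog_arm(plan=[[[0, 0, 0], [0, 0, 0.18], 195], [[0, 0, 0], [0, 0, 0.36], 195], [[0, 0, 0], [0, 0, 0.49], 195], [[0, 0, -0.8], [0, 0, 0.49], 195], [[0, 0, -1.6], [0, 0, 0.49], 195], [[0, 0, -2.5], [0, 0, 0.49], 195], [[0, 0, -3.2], [0, 0, 0.49], 195], [[0, 0, -3.2], [0, 0, 0.49], 195]])

```text
t: 15.4
tcp_pos: [427.6, -33.9, 11.0]
tcp_rot: [-3.14, -0.004, 3.03]
force: [-0.4, -0.0, 0.0]
width: 20.3
grip_force: 0.0
```

Call:
jog_arm(plan=[[[0.1, 0.05, 0], [0, 0, 0], 195], [[0.2, 0.05, 0], [0, 0, 0], 195], [[0.3, 0.04, 0], [0, 0, 0], 195], [[0.4, 0.03, 0], [0, 0, 0], 195], [[0.5, 0.02, 0], [0, 0, 0], 195], [[0.6, 0.0, 0], [0, 0, 0], 195], [[0.7, -0.01, 0], [0, 0, 0], 195], [[0.78, -0.02, 0], [0, 0, 0], 195]])

```text
t: 16.4
tcp_pos: [452.4, -33.5, 12.1]
tcp_rot: [-3.141, -0.001, 3.031]
force: [-2.6, -0.2, 1.9]
width: 20.0
grip_force: 0.0
```

Call:
jog_arm(plan=[[[0.01, 0, 0], [0, 0, 0], 195], [[0.03, 0, 0], [0, 0, 0], 195], [[0.04, 0, 0], [0, 0, 0], 195], [[0.05, -0.01, 0], [0, 0, 0], 195], [[0.06, -0.01, 0], [0, 0, 0], 195], [[0.07, -0.01, 0], [0, 0, 0], 195], [[0.08, -0.01, 0], [0, 0, 0], 195], [[0.08, -0.01, 0], [0, 0, 0], 195]])

```text
t: 17.4
tcp_pos: [453.1, -33.7, 11.7]
tcp_rot: [3.142, -0.004, 3.031]
force: [-8.7, 1.1, 4.9]
width: 20.3
grip_force: 1.0
```

Flush again at about 9 N, at the same face position as before. I'll back off, clear the view and check.

Call:
jog_arm(plan=[[[-0.4, 0.04, 0], [0, 0, 0], 195], [[-0.8, 0.09, 0], [0, 0, 0], 195], [[-0.8, 0.09, 1.5], [0, 0, 0], 195], [[-0.8, 0.09, 3.5], [0, 0, 0], 195], [[-0.8, 1.5, 5], [0, 0, 0], 195], [[-0.5, 3.5, 5], [0, 0, 0], 195], [[-0.3, 5.5, 5], [0, 0, 0], 195], [[0, 7.5, 5], [0, 0, 0], 195]])

```text
t: 18.4
tcp_pos: [455.0, 193.0, 162.9]
tcp_rot: [3.14, 0.001, 3.031]
force: [0.3, -0.4, 0.7]
width: 19.9
grip_force: 0.0
```

```bash
python3 -c "
from h import *
a=optics.grab_frame('top')[180:240,270:360,::-1];b=optics.grab_frame('side')[160:235,260:360,::-1]
f=lambda i,s:cv2.resize(i,None,fx=s,fy=s,interpolation=cv2.INTER_CUBIC)
cv2.imwrite('pics/t5.png',f(a,8));cv2.imwrite('pics/s5.png',f(b,8))
print(bot.get_state()['tcp_pos'])"
```

```text
[453.9831597  198.80001689 162.17746201]
```

View pics/t5.png

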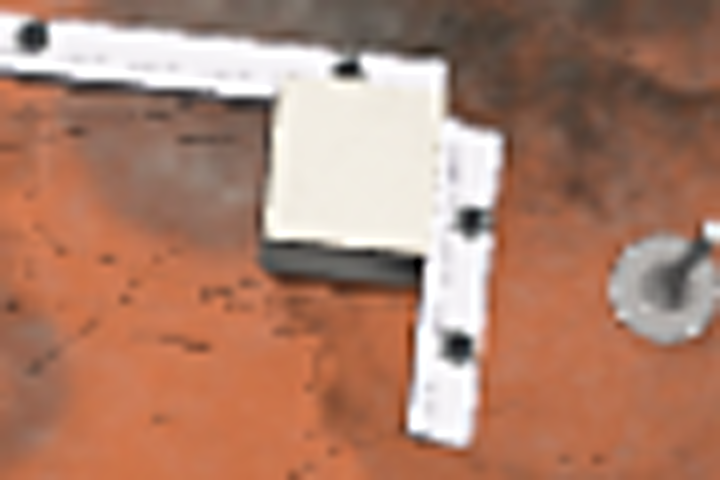

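View pics/s5.png

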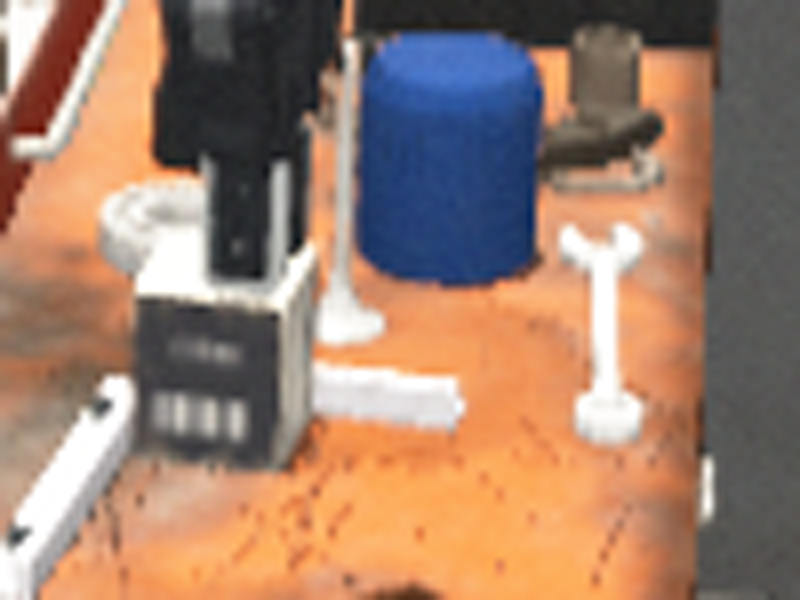

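```bash
python3 -c "
from h import *
print(bot.finish_job())"
```

```text
the job is handed in; nothing more can be done
None
```

I pushed the carton into the stop's inside corner without gripping it and handed the job in at about 18.5 s. The push forces (8–9 N against each rail) and the final pictures show it flush and square against both rails, and I saw none of the other things moved.

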